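Box up two controllers

ROBOT

A 7-joint arm with a two-finger parallel gripper is mounted at the origin on the work surface. World frame = base frame: x ahead of the robot, y to its left, z up, the work surface at z = 0. Lengths are in m, angles in rad, forces in N, time in s.
With the tool pointing down it reaches from about 0.425 to 0.95 m from the base axis. Payload 4.7 kg.
Tool frame: the origin (TCP) lies between the finger pads; the fingertips stand 25 mm ahead of it and the grasp point (between the pads) lies 6 mm ahead of it; x points along the fingers, z is the direction in which the jaws open and shut, and the axes are right-handed (so a half turn about x gives the same grasp; the last joint's range is limited). The gripper opens to 85 mm and grips with 20 to 120 N. Pads are 22 mm wide; open, the fingers measure 114 mm over their backs; the gripper's body (76 mm by 85 mm) begins 54 mm behind the grasp point. The pads swing forward as they close: fully open they stand 13 mm farther back than shut.
Start: joints at [1.159, 0.469, -0.049, 1.532, 0.024, 1.141, -0.082], TCP at [0.252, -0.626, 0.231] pointing down, gripper open.
Joint ranges: [-2.59, 2.59], [-0.33, 1.99], [-1.39, 1.29], [0.1, 2.45], [-1.04, 4.18], [0.21, 1.99], [-2.66, 2.66]. Speed limits (rad/s): [2.57, 2.57, 3.14, 3.14, 3.14, 3.14, 3.14].

INTERFACE

Orientations are given as a 3x3 rotation matrix whose columns are the frame's x, y, z axes.
In Python, from rig import * gives the robot as it stands. Calls block until the motion is done:
- movep(position, orientation): joint-space move of the TCP to a pose.
- move_l(position, attitude=None, feed=0.15, until_force=None): straight line of the TCP; attitude=None keeps the orientation; feed is the mean speed in m/s. With until_force (N) it stops when the force on the tool has changed by that much, and returns True; else False.
- move_joints(angles): joint-space move.
- command_gripper(opening, newtons=None): finger opening in m; newtons is the grip in N (None keeps the last); returns when the fingers have stopped.
- sleep(seconds).
- inverse_kinematics(position, orientation): joint angles nearest the present ones, or None.
- sense(): the state.
- camera(name): name is "scene" or "top" or "wrist"; returns (picture, depth): 400x640x3 uint8, red, green, blue; 400x640 float32, m along the optical axis (not along the pixel's ray), 0 where there is no reading.
- camera_params(name): a dict with "K" (3x3 intrinsics, pixels), "position" and "rotation" of the camera in the world; the wrist camera has in their place "tool_from_camera" (4x4, takes a point from camera to tool coordinates, whose origin is the TCP and whose axes are the tool frame's). Camera axes: x right, y down, z forward; pixel columns grow to the right and rows downward; lengths in m; the calibration is good to about 2 mm. A picture is of the moment at which its call begins: read the wrist's pose just before it. camera_params takes no time and is no camera call.
A pose or a line that the arm cannot do raises Unreachable and nothing moves.
- finish_job(): hands the job in, once; it reports no verdict.
The state is a dict: "time_s": time; "joint_pos": joint angles; "qd": joint speeds; "joint_efforts": joint torques, N m; "position": TCP position; "tcp_rot": TCP orientation; "wrist_force": force on the tool from outside, world axes, zero at the start; "ft_torque": the same for the moment, N m; "finger_gap": finger opening in m.
Only numpy, scipy, OpenCV 4.12 (cv2) and the standard library are available. Lean on these libraries where they do the work, as an engineer would, in place of code of your own. Each camera call takes 0.05 s, during which the arm holds its last target.

TASK

Box up the two controllers: first lay each circuit board flat on the bosses in the middle of the housing of its own length, with its terminal edge towards the cable-gland end. Only when both boards are in, put each housing's lid on so that it sits flat on the rim. Set the parts down, don't let them drop, and leave the tape roll and the screw cup where they stand.

Things in the scene. Friction and masses are not known exactly. Their poses are not given: they have to be found in the camera images.
- housing_long: The longer of two open black housings, fixed to the bench by 8 mm high cleats. Outside 80 (x) x 140 (y) mm, 52 high, walls 3.5. Two glands, 27 mm wide, jutting 22 mm from its +y end. Inside: four board bosses, tops at z = 12; 8 mm square pillars in the corners, rim-high (117 mm apart along y, 57 along x). Origin: centre of underside; y along the length to the gland end, z up.
- housing_short: The shorter of two open black housings, fixed to the bench by 8 mm high cleats. Outside 80 (x) x 100 (y) mm, 52 high, walls 3.5. One gland, 27 mm wide, jutting 22 mm from its +y end. Inside: four board bosses, tops at z = 12; 8 mm square pillars in the corners, rim-high (77 mm apart along y, 57 along x). Origin: centre of underside; y along the length to the gland end, z up.
- board_long: The longer green circuit board, 54 (x) x 100 (y) mm, 2 thick, lying components up. Hold it by the dark transformer (white label) in its middle, 30 (x) x 34 (y) mm, top at z = 32. White screw terminals, 45 mm wide, along its +y edge; nothing but the transformer stands above z = 12. About 170 g. Origin: centre of underside; y to the terminal edge, z up.
- board_long_terminals (a point): Middle of the top of the terminal row on the longer board, at y = 45, z = 12 mm of the board.
- board_short: The shorter green circuit board, 54 (x) x 62 (y) mm, 2 thick, lying components up. Hold it by the dark transformer (white label) in its middle, 30 (x) x 28 (y) mm, top at z = 32. White screw terminals, 45 mm wide, along its +y edge; nothing but the transformer stands above z = 12. About 120 g. Origin: centre of underside; y to the terminal edge, z up.
- board_short_terminals (a point): Middle of the top of the terminal row on the shorter board, at y = 26, z = 12 mm of the board.
- lid_long: The longer grey lid, right way up: flange 82 (x) x 142 (y) mm, 8 thick; raised hood 48 (x) x 104 (y) mm, top at z = 32, to hold it by. A bead 4 mm deep under the flange drops inside the housing's walls (3.5 mm play). About 170 g. Same both ways round. Origin: centre of the flange's underside, which meets the rim (4 mm off the bench while it lies on its bead); y along its length.
- lid_short: The shorter grey lid, right way up: flange 82 (x) x 102 (y) mm, 8 thick; raised hood 48 (x) x 64 (y) mm, top at z = 32, to hold it by. A bead 4 mm deep under the flange drops inside the housing's walls (3.5 mm play). About 130 g. Same both ways round. Origin: centre of the flange's underside, which meets the rim (4 mm off the bench while it lies on its bead); y along its length.
- tape_roll: Bystander: roll of red tape standing on the bench, 58 mm in diameter, 36 mm high. Origin: centre of its underside.
- screw_cup: Bystander: small round steel cup of screws, 56 mm in diameter, 22 mm high. Origin: centre of its underside.
There are look-alikes about, which are no part of the job. Leave any pink or yellow look-alike of the board_long alone.

How it is judged:
On the way:
1. both boards lie in their own housings, on the bosses, terminals towards the glands, before any lid is over its housing (horizontal distance between board_long and housing_long below 0.01 m and z of board_long in the frame of housing_long between 0.009 and 0.015 m and angle between each of board_long, board_short's own z axis and vertical below 0.06 rad and angle between the y axis of board_long and the y axis of housing_long, either way round below 0.15 rad and y of board_long_terminals in the frame of housing_long above 0 m and horizontal distance between board_short and housing_short below 0.01 m and z of board_short in the frame of housing_short between 0.009 and 0.015 m and angle between the y axis of board_short and the y axis of housing_short, either way round below 0.15 rad and y of board_short_terminals in the frame of housing_short above 0 m and horizontal distance between lid_long and housing_long above 0.06 m and horizontal distance between lid_short and housing_short above 0.06 m), for 0.2 s.
At the end, for the whole second after the job is handed in: Each board flat on the bosses of its own housing: centred within 10 mm, within 3 mm in height and 0.15 rad, terminals towards the glands. Each lid level on the rim of its own housing: centred within 8 mm, within 3 mm in height and 0.15 rad. All at rest and released (horizontal distance between board_long and housing_long below 0.01 m and z of board_long in the frame of housing_long between 0.009 and 0.015 m and angle between each of board_long, board_short's own z axis and vertical below 0.06 rad and angle between the y axis of each of board_long, lid_long and the y axis of housing_long, either way round below 0.15 rad and y of board_long_terminals in the frame of housing_long above 0 m and horizontal distance between lid_long and housing_long below 0.008 m and z of lid_long in the frame of housing_long between 0.049 and 0.055 m and angle between each of lid_long, lid_short's own z axis and vertical below 0.04 rad and horizontal distance between board_short and housing_short below 0.01 m and z of board_short in the frame of housing_short between 0.009 and 0.015 m and angle between the y axis of each of board_short, lid_short and the y axis of housing_short, either way round below 0.15 rad and y of board_short_terminals in the frame of housing_short above 0 m and horizontal distance between lid_short and housing_short below 0.008 m and z of lid_short in the frame of housing_short between 0.049 and 0.055 m and linear speed of each of board_long, board_short, lid_long, lid_short below 0.02 m/s); the robot touches nothing.
It fails at once if a board or lid is let fall (more than about 4 cm: faster than 0.9 m/s while the fingers do not hold it) ((linear speed of board_long above 0.9 m/s and contact force between the fingers and board_long below 0.05 N) or (linear speed of board_short above 0.9 m/s and contact force between the fingers and board_short below 0.05 N) or (linear speed of lid_long above 0.9 m/s and contact force between the fingers and lid_long below 0.05 N) or (linear speed of lid_short above 0.9 m/s and contact force between the fingers and lid_short below 0.05 N)).
It fails at once if the tape roll or the screw cup is shifted by more than 30 mm (distance of any of tape_roll, screw_cup from where it was at the start of the episode above 0.03 m).
It also fails if it takes over 106 s, if anything falls off the work surface, if the arm or the gripper's body presses on something with over 40 N, if the wrist force passes 120 N, or if a joint passes its speed limit or range.

## Working session

There is one attempt and no reset: what is moved stays moved. The work goes in short steps, each a Python script; the robot and the scene stay as the last script left them, time stands still between calls to the robot, and variables do not carry over. Pictures are saved under pics/ and viewed, and the job is handed in when it is done.

```bash
ls; mkdir -p pics; python3 - <<'E'
from rig import *
import cv2
for n in ["top","scene"]:
    p,d=camera(n); cv2.imwrite(f"pics/{n}0.png",p[:,:,::-1]); c=camera_params(n); print(n,c)
    import numpy as np; np.savez(f"{n}0.npz",p=p,d=d)
print(sense()); print(camera_params("wrist"))
E
```

```text
pics
top {'K': array([[468.68231882,   0.        , 313.51440922],
       [  0.        , 468.68231882, 191.12157115],
       [  0.        ,   0.        ,   1.        ]]), 'position': array([0.15236981, 0.08801554, 1.47042881]), 'rotation': array([[ 0.02863352, -0.98128802,  0.19040471],
       [-0.99950931, -0.03052682, -0.00701734],
       [ 0.01269848, -0.19011035, -0.9816806 ]])}
scene {'K': array([[412.92695096,   0.        , 319.63167877],
       [  0.        , 412.92695096, 201.26448279],
       [  0.        ,   0.        ,   1.        ]]), 'position': array([ 0.94778595, -0.05038727,  0.88560966]), 'rotation': array([[ 0.18691308,  0.85015419, -0.49224115],
       [ 0.98234505, -0.15774382,  0.10057382],
       [ 0.00785526, -0.50234922, -0.86462915]])}
{'time_s': 0.1, 'joint_pos': array([ 1.15910149,  0.46939109, -0.04856899,  1.53358697,  0.02410153,
        1.14099566, -0.08229338]), 'qd': array([ 0.00165317, -0.00195998,  0.00012612, -0.00363031,  0.00030071,
        0.00054321,  0.00167504]), 'joint_efforts': array([ 1.28828957e-03, -5.11513031e+01, -4.71714057e-02, -2.383
[... 305 characters left out ...]
1.79396724e-03]]), 'wrist_force': array([ 0.58237828,  0.01670406, -0.48867886]), 'ft_torque': array([-0.01733365,  0.03683469, -0.03457129]), 'finger_gap': 0.08561839383220185}
{'K': array([[314.42596576,   0.        , 315.35322134],
       [  0.        , 314.42596576, 196.31698143],
       [  0.        ,   0.        ,   1.        ]]), 'tool_from_camera': array([[ 7.69416819e-04, -2.96181601e-01,  9.55131335e-01,
        -1.42001273e-01],
       [ 4.95908098e-04, -9.55131387e-01, -2.96182016e-01,
         7.48671064e-02],
       [ 9.99999581e-01,  7.01544789e-04, -5.88015300e-04,
         8.96331602e-04],
       [ 0.00000000e+00,  0.00000000e+00,  0.00000000e+00,
         1.00000000e+00]])}
```

View pics/top0.png

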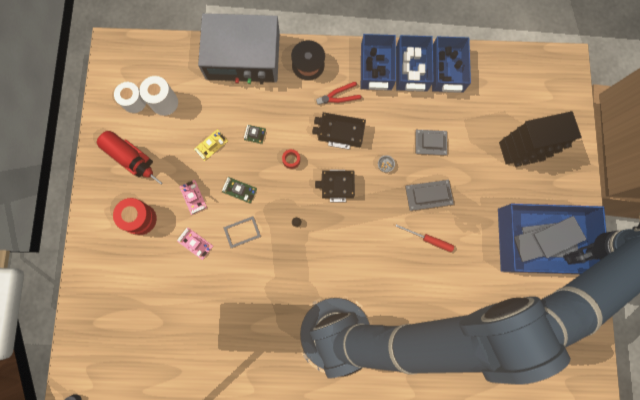

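View pics/scene0.png

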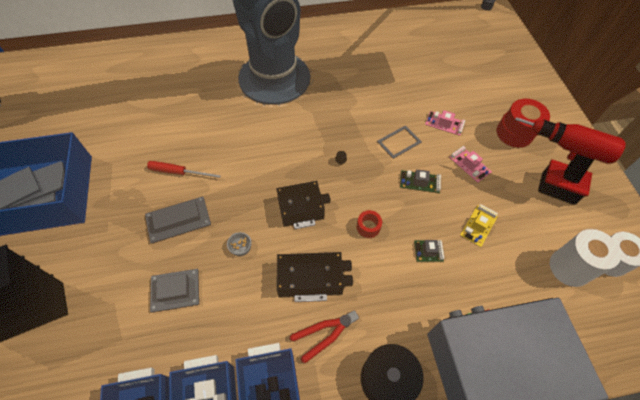

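```bash
python3 - <<'E'
import cv2
im=cv2.imread("pics/top0.png"); c=im[105:220,205:460]
cv2.imwrite("pics/top0z.png",cv2.resize(c,None,fx=3.1,fy=3.1,interpolation=cv2.INTER_CUBIC))
im=cv2.imread("pics/scene0.png"); c=im[150:320,135:455]
cv2.imwrite("pics/scene0z.png",cv2.resize(c,None,fx=2.5,fy=2.5,interpolation=cv2.INTER_CUBIC))
E
```

```text
(no output)
```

View pics/top0z.png

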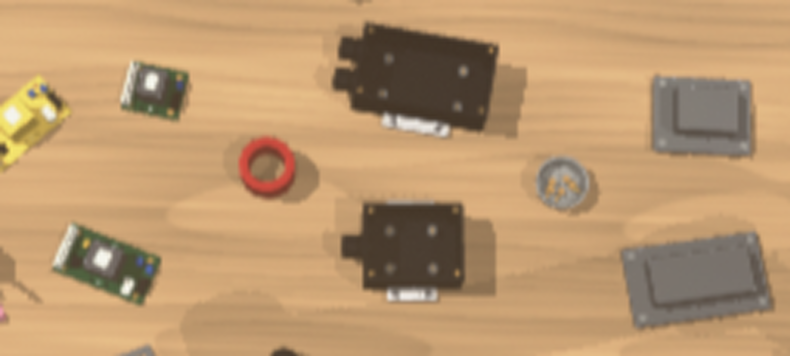

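View pics/scene0z.png

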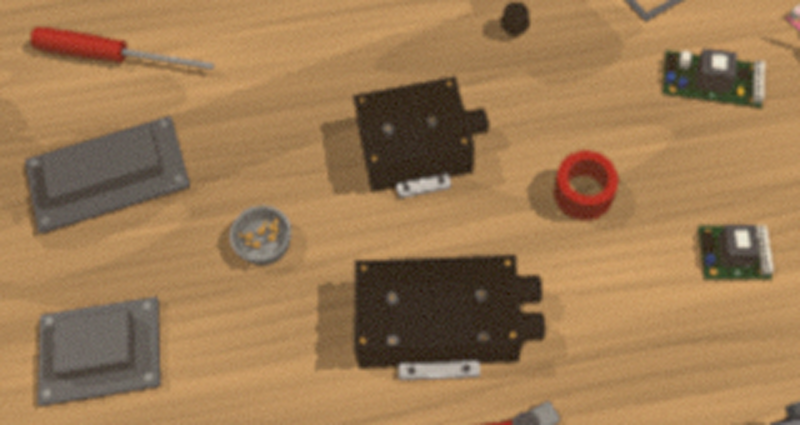

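```bash
cat > h.py <<'E'
import numpy as np, cv2
from rig import *
def Rd(phi):
    c,s=np.cos(phi),np.sin(phi)
    return np.array([[0,-s,c],[0,c,s],[-1,0,0]],float)
def cam_pose(name, st=None):
    c=camera_params(name)
    if name!="wrist": return c["K"],c["position"],c["rotation"]
    T=c["tool_from_camera"]; R=st["tcp_rot"]
    return c["K"], st["position"]+R@T[:3,3], R@T[:3,:3]
def cast(pose,uv,z):
    K,p,R=pose; uv=np.atleast_2d(uv).astype(float)
    r=np.c_[(uv[:,0]-K[0,2])/K[0,0],(uv[:,1]-K[1,2])/K[1,1],np.ones(len(uv))]@R.T
    t=(z-p[2])/r[:,2]
    return p+r*t[:,None]
def proj(pose,X):
    K,p,R=pose; q=(np.atleast_2d(X)-p)@R
    return np.c_[K[0,0]*q[:,0]/q[:,2]+K[0,2],K[1,1]*q[:,1]/q[:,2]+K[1,2]]
def look(name,fn):
    st=sense(); p,d=camera(name); pose=cam_pose(name,st)
    cv2.imwrite(f"pics/{fn}.png",p[:,:,::-1]); np.savez(f"{fn}.npz",p=p,d=d,K=pose[0],t=pose[1],R=pose[2])
    return p,d,pose
def load(fn):
    f=np.load(f"{fn}.npz"); return f["p"],f["d"],(f["K"],f["t"],f["R"])
E
python3 - <<'E'
from h import *
pose=cam_pose("top")
for n,uv,z in [("bs",(255.3,134),.002),("bl",(239.5,189.8),.002),("hl",(343.7,129.8),.052),("hs",(338.5,184.4),.052),("ls",(431.5,142.4),.012),("ll",(429.8,195.3),.012),("tape",(291,159),.036),("cup",(387,163),.022),("blackthing",(297,222),.01),("frame",(242,232),0)]:
    print(n,cast(pose,uv,z).round(3), np.hypot(*cast(pose,uv,z)[0,:2]).round(3))
for ph in [0,90,180,-90]:
  for x in [(.55,.25,.2),(.6,-.2,.2),(.6,.05,.2)]:
    print(ph,x,inverse_kinematics(x,Rd(np.radians(ph))))
E
```

```text
bs [[0.621 0.273 0.002]] 0.678
bl [[0.434 0.313 0.002]] 0.535
hl [[ 0.628 -0.012  0.052]] 0.628
hs [[0.451 0.001 0.052]] 0.451
ls [[ 0.608 -0.301  0.012]] 0.678
ll [[ 0.433 -0.292  0.012]] 0.522
tape [[0.532 0.152 0.036]] 0.553
cup [[ 0.532 -0.154  0.022]] 0.554
blackthing [[0.336 0.126 0.01 ]] 0.359
frame [[0.3   0.298 0.   ]] 0.423
0 (0.55, 0.25, 0.2) [ 0.26303202  0.63928671 -1.12482264  1.70130675  0.61487365  1.20296021
 -1.01916859]
0 (0.6, -0.2, 0.2) [ 0.61167637  0.47373261 -0.49519468  1.65391795  0.24875188  1.07707539
  0.04386614]
0 (0.6, 0.05, 0.2) [ 0.35663463  0.46745331 -0.69270202  1.71920055  0.33313395  1.07589573
 -0.44387843]
90 (0.55, 0.25, 0.2) [ 0.28713751  0.67018534 -1.17942369  1.70018612  0.65558618  1.22804932
  0.51887243]
90 (0.6, -0.2, 0.2) [ 0.76514102  0.52793861 -0.72721291  1.64474549  0.38197095  1.11618485
  1.50594992]
90 (0.6, 0.05, 0.2) [ 0.46203233  0.51696438 -0.85587142  1.71350222  0.42971654  1.11034781
  1.04585364]
180 (0.55, 0.25, 0.2) [ 0.28597641  0.66856753 -1.17667226  1.70023951  0.65350725  1.22671968
  2.09133473]
180 (0.6, -0.2, 0.2) [-0.4641197   0.65644331  1.11257317  1.71783979 -0.63423019  1.17762328
 -2.31711434]
180 (0.6, 0.05, 0.2) [ 0.6317669   0.66472333 -1.17652131  1.70514362  0.65058108  1.22362116
  2.4354353 ]
-90 (0.55, 0.25, 0.2) [ 0.08226746  0.50203678 -0.80029656  1.71044187  0.39794229  1.0996422
 -2.41161143]
-90 (0.6, -0.2, 0.2) [ 0.3956958   0.43443973 -0.19183942  1.66754282  0.09272946  1.04850049
 -1.39585596]
-90 (0.6, 0.05, 0.2) [ 0.2240275   0.42597217 -0.50286853  1.72679766  0.23188948  1.04818868
 -1.9284453 ]
```

```bash
python3 - <<'E'
from h import *
R=Rd(np.pi/2)
movep([.5,-.28,.22],R); look("wrist","wl"); print(sense()["time_s"])
movep([.52,0,.25],R); look("wrist","wh"); print(sense()["time_s"])
movep([.51,.285,.22],R); look("wrist","wb"); print(sense()["time_s"], sense()["joint_pos"])
E
```

```text
1.75
2.8917
4.05 [ 0.07547922  0.47329759 -0.88700128  1.73213768  0.40271292  1.13032464
  0.63315966]
```

View pics/wl.png

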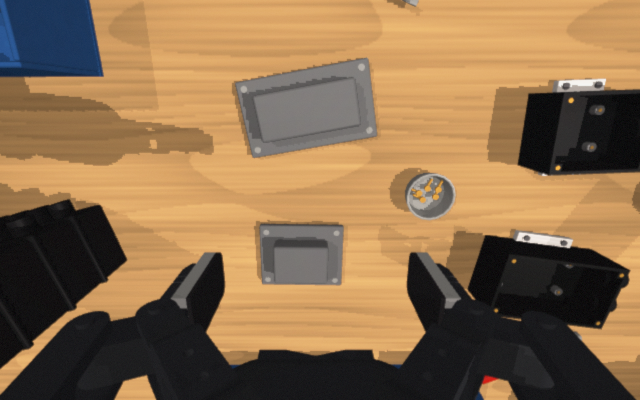

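View pics/wh.png

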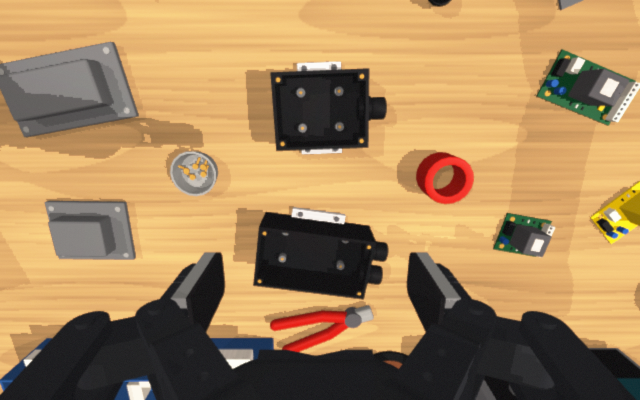

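View pics/wb.png

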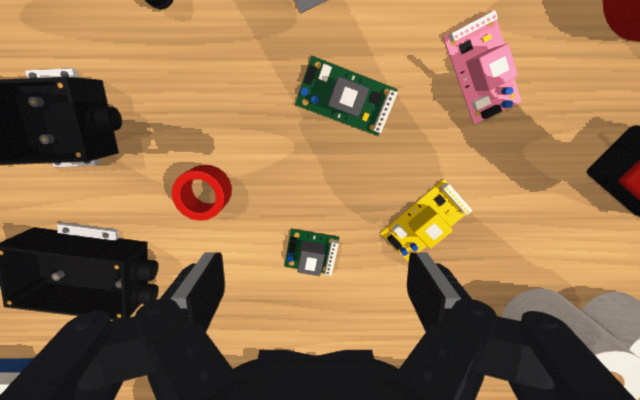

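```bash
cat >> h.py <<'E'
def pts(d,pose):
    K,p,R=pose; v,u=np.mgrid[0:d.shape[0],0:d.shape[1]]
    q=np.stack([(u-K[0,2])/K[0,0]*d,(v-K[1,2])/K[1,1]*d,d],-1)@R.T+p
    q[d==0]=np.nan
    return q
def rect(xy):
    (c,s,a)=cv2.minAreaRect((np.asarray(xy)*1000).astype(np.float32))
    if s[0]<s[1]: s=(s[1],s[0]); a+=90
    a=(a+90)%180-90   # angle of the long side in world, deg
    return np.array(c)/1000,np.array(s),a
E
python3 - <<'E'
from h import *
for n in ["wl","wh","wb"]:
    p,d,pose=load(n); q=pts(d,pose); z=q[...,2]
    cv2.imwrite(f"pics/{n}_z.png",(np.clip(np.nan_to_num(z)*4000,0,255)).astype(np.uint8))
    bench=z[(abs(z)<.006)]; print(n,np.nanmedian(bench),np.nanstd(bench),(d==0).sum())
    for name,c,lo,hi in {"wl":[("ll",(.433,-.292),.031,.041),("ls",(.608,-.301),.031,.041),("llf",(.433,-.292),.006,.017),("lsf",(.608,-.301),.006,.017)],
        "wh":[("hl",(.628,-.012),.047,.057),("hs",(.451,.001),.047,.057)],
        "wb":[("bl",(.434,.313),.026,.038),("bs",(.621,.273),.026,.038),("bl0",(.434,.313),.007,.018),("bs0",(.621,.273),.007,.018)]}[n]:
        m=(z>lo)&(z<hi)&(np.hypot(q[...,0]-c[0],q[...,1]-c[1])<.1)
        m=m.astype(np.uint8); k,lab,stt,_=cv2.connectedComponentsWithStats(m)
        i=1+np.argmax(stt[1:,4]); mm=lab==i
        print(name,mm.sum(),np.median(z[mm]).round(4),z[mm].std().round(4),rect(q[mm][:,:2]), "centroid",q[mm].mean(0).round(4))
E
```

```text
wl -0.000784649112117286 0.0012170493974033203 1041
ll 5022 0.0351 0.0008 (array([ 0.43466479, -0.2906105 ]), array([103.87598419,  48.09233856]), -80.02806663513184) centroid [ 0.434  -0.2902  0.035 ]
ls 2001 0.0349 0.0009 (array([ 0.60938995, -0.299996  ]), array([64.05770111, 48.11047363]), 88.64623260498047) centroid [ 0.608  -0.2998  0.0349]
llf 5272 0.0111 0.0008 (array([ 0.43473883, -0.29046777]), array([142.21388245,  82.20243835]), -80.07913970947266) centroid [ 0.4315 -0.2893  0.0111]
lsf 2647 0.011 0.0012 (array([ 0.6097373, -0.3000105]), array([102.17493439,  82.76173401]), 89.28199768066406) centroid [ 0.5981 -0.2992  0.011 ]
wh -0.0007516063337252021 0.0012906047769923263 1047
hl 1472 0.0509 0.0013 (array([ 0.63582672, -0.00604559]), array([140.28199768,  81.15799713]), 81.64473724365234) centroid [ 0.6343 -0.0052  0.0506]
hs 1530 0.0511 0.001 (array([0.45621658, 0.00265139]), array([99.98503876, 80.20659637]), -87.9727394580841) centroid [0.4542 0.003  0.051 ]
wb -0.0007647383503342209 0.0012200724377373195 1010
bl 1059 0.0311 0.0008 (array([0.43315701, 0.31516833]), array([34.17276001, 29.94706154]), 70.1004638671875) centroid [0.433  0.3148 0.0311]
bs 571 0.031 0.0011 (array([0.62035852, 0.27610736]), array([30.24205017, 28.07552338]), -10.723472595214844) centroid [0.6191 0.2761 0.0309]
bl0 352 0.0112 0.001 (array([0.44843625, 0.35728268]), array([44.61844254,  8.4278574 ]), -19.70061492919922) centroid [0.448  0.3572 0.0111]
bs0 231 0.0112 0.0011 (array([0.62545801, 0.30157047]), array([45.28352737,  8.22564125]), -10.546211242675781) centroid [0.6245 0.3015 0.011 ]
```

View pics/wh_z.png

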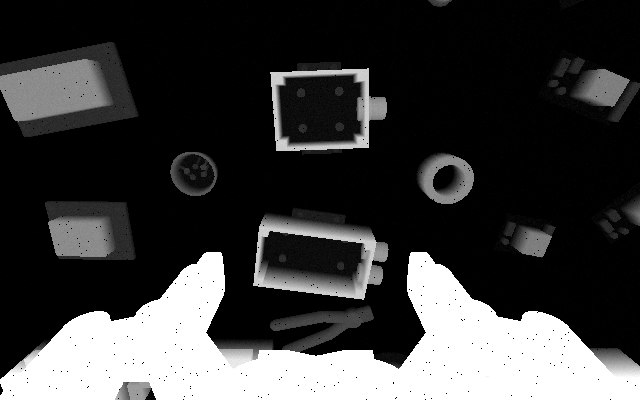

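View pics/wb_z.png

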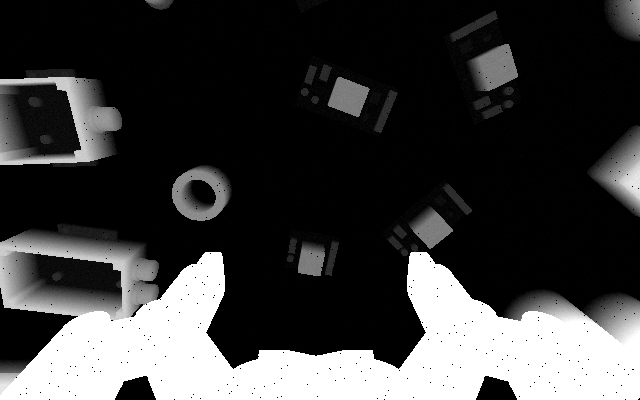

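```bash
python3 - <<'E'
from h import *
T=camera_params("wrist")["tool_from_camera"]
def tips(d,lab):
    c=camera_params("wrist"); q=pts(d,(c["K"],T[:3,3],T[:3,:3]))
    m=(abs(q[...,2])<.075)&(abs(q[...,1])<.014)&(q[...,0]<.06)&(q[...,0]>-.03)
    for s in (1,-1):
        k=m&(s*q[...,2]>0); x=q[k]
        i=np.percentile(x[:,0],[50,98,99.8]); t=x[x[:,0]>i[1]-.002]
        print(lab,s,len(x),i.round(4),"z range near tip",t[:,2].min().round(4),t[:,2].max().round(4),"y",x[:,1].min().round(4),x[:,1].max().round(4))
tips(load("wb")[1],"open")
for o in (.06,.048,.031):
    command_gripper(o,40); p,d,_=look("wrist",f"g{int(o*1000)}"); print(sense()["finger_gap"],sense()["time_s"]); tips(d,o)
E
```

```text
open 1 968 [-0.0233 -0.0136 -0.0126] z range near tip 0.0413 0.047 y -0.0106 0.0121
open -1 974 [-0.0232 -0.0134 -0.0124] z range near tip -0.0441 -0.0433 y -0.011 0.0121
0.06005951758577836 4.475
0.06 1 1189 [-0.0202 -0.0064 -0.0047] z range near tip 0.0288 0.0355 y -0.0111 0.0122
0.06 -1 1188 [-0.0202 -0.0062 -0.0047] z range near tip -0.0373 -0.0306 y -0.0113 0.0122
0.04835451778038114 4.8
0.048 1 1179 [-0.0194 -0.0043 -0.0025] z range near tip 0.0229 0.0292 y -0.0106 0.0124
0.048 -1 1187 [-0.0194 -0.0041 -0.0019] z range near tip -0.0317 -0.0248 y -0.011 0.0122
0.03126672938317418 5.1583
0.031 1 1081 [-0.0187 -0.0031 -0.    ] z range near tip 0.0145 0.0209 y -0.011 0.0125
0.031 -1 1094 [-0.0187 -0.0026 -0.0003] z range near tip -0.0229 -0.0163 y -0.0108 0.0121
```

View pics/g31.png

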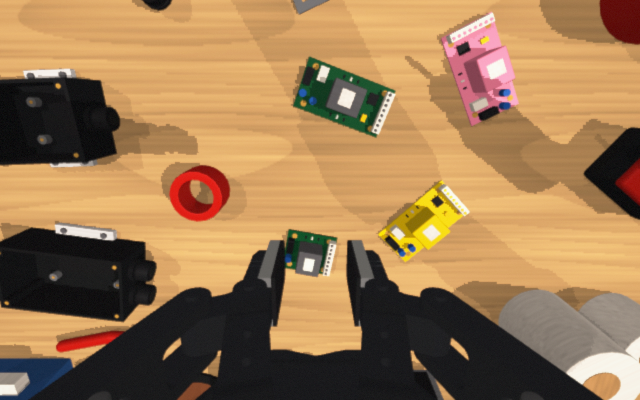

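```bash
python3 - <<'E'
from h import *
c=camera_params("wrist"); T=c["tool_from_camera"]; pose=(c["K"],T[:3,3],T[:3,:3])
for X in [(.025,.011,-.0156),(.025,-.011,-.0156),(0,.011,-.0156),(0,-.011,-.0156),(.012,.011,-.0156)]: print(X,proj(pose,X))
p,d,_=load("g31"); q=pts(d,pose)
for u in (268,274,280): print(u,[(v,d[v,u].round(3),*(q[v,u]*1000).round(0)) for v in range(236,330,6)])
E
```

```text
(0.025, 0.011, -0.0156) [[289.61076368 218.62135631]]
(0.025, -0.011, -0.0156) [[290.49697518 253.5033892 ]]
(0, 0.011, -0.0156) [[285.67814085 237.08223133]]
(0, -0.011, -0.0156) [[286.85415241 276.38106754]]
(0.012, 0.011, -0.0156) [[287.7067243  227.55947077]]
268 [(236, np.float32(0.394), np.float64(220.0), np.float64(-88.0), np.float64(-60.0)), (242, np.float32(0.397), np.float64(220.0), np.float64(-97.0), np.float64(-61.0)), (248, np.float32(0.142), np.float64(-13.0), np.float64(11.0), np.float64(-22.0)), (254, np.float32(0.137), np.float64(-18.0), np.float64(11.0), np.float64(-22.0)), (260, np.float32(0.132), np.float64(-23.0), np.float64(11.0), np.float64(-21.0)), (266, np.float32(0.128), np.float64(-28.0), np.float64(11.0), np.float64(-20.0)), (272, np.float32(0.123), np.float64(-33.0), np.float64(11.0), np.float64(-20.0)), (278, np.float32(0.118), np.float64(-38.0), np.float64(12.0), np.float64(-19.0)), (284, np.float32(0.119), np.float64(-38.0), np.float64(9.0), np.float64(-19.0)), (290, np.float32(0.119), np.float64(-39.0), np.float64(7.0), np.float64(-19.0)), (296, np.fl
[... 2412 characters left out ...]
p.float64(1.0), np.float64(-16.0)), (284, np.float32(0.138), np.float64(-22.0), np.float64(-1.0), np.float64(-16.0)), (290, np.float32(0.136), np.float64(-24.0), np.float64(-3.0), np.float64(-16.0)), (296, np.float32(0.138), np.float64(-23.0), np.float64(-7.0), np.float64(-16.0)), (302, np.float32(0.139), np.float64(-23.0), np.float64(-10.0), np.float64(-17.0)), (308, np.float32(0.428), np.float64(221.0), np.float64(-196.0), np.float64(-49.0)), (314, np.float32(0.429), np.float64(221.0), np.float64(-205.0), np.float64(-49.0)), (320, np.float32(0.434), np.float64(222.0), np.float64(-216.0), np.float64(-50.0)), (326, np.float32(0.436), np.float64(221.0), np.float64(-225.0), np.float64(-50.0))]
```

```bash
python3 - <<'E'
from h import *
R=Rd(np.pi/2)
move_l([.53,.28,.05],R,feed=.25)
print(move_l([.53,.28,-.004],None,feed=.03,until_force=4)); s=sense(); print(s["position"],s["wrist_force"],s["time_s"])
look("wrist","touch")
move_l([.53,.28,.08],None,feed=.25)
E
```

```text
True
[ 0.52996715  0.28001214 -0.00071503] [-0.42203778 -0.48265103  3.58380455] 7.5167
```

View pics/touch.png

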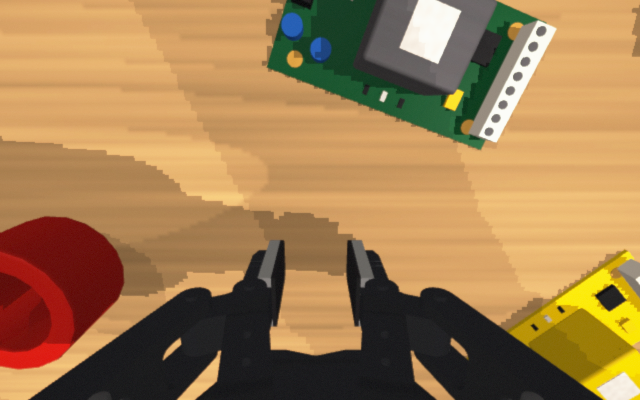

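```bash
cat >> h.py <<'E'
POSE=dict(bl=((.4332,.3152),70.1),bs=((.6204,.2761),79.2),hl=((.6358,-.0060),81.6),hs=((.4562,.0027),92.0),ll=((.4347,-.2906),100.0),ls=((.6094,-.3000),88.9))
def report(*a):
    s=sense(); print(*a,"pos",s["position"].round(4),"F",s["wrist_force"].round(1),"gap",s["finger_gap"].round(4),"t",round(s["time_s"],2))
def pick(xy,phi,ztip,pre,wide,grip):
    R=Rd(phi); command_gripper(wide)
    movep([*xy,.14],R); move_l([*xy,ztip+.03],R,feed=.2)
    hit=move_l([*xy,ztip],R,feed=.06,until_force=6); report("down hit",hit)
    command_gripper(pre-.012,grip); report("grip")
    move_l([*xy,ztip+.03],R,feed=.08); report("lift")
    move_l([*xy,.18],R,feed=.2)
E
python3 - <<'E'
from h import *
xy,a=POSE["bl"]
pick(xy,np.radians(a),.0145,.034,.050,50)
xy,a=POSE["hl"]
movep([*xy,.18],Rd(np.radians(a))); report("over"); look("wrist","bl_over"); look("scene","bl_over_s")
E
```

```text
Traceback (most recent call last):
  File "h.py", line 41, in pick
    hit=move_l([*xy,ztip],R,feed=.06,until_force=6); report("down hit",hit)
                                                     ~~~~~~^^^^^^^^^^^^^^^^
  File "h.py", line 37, in report
    s=sense(); print(*a,"pos",s["position"].round(4),"F",s["wrist_force"].round(1),"gap",s["finger_gap"].round(4),"t",round(s["time_s"],2))
                                                                                         ^^^^^^^^^^^^^^^^^^^^^
AttributeError: 'float' object has no attribute 'round'
```

```bash
sed -i 's/s\["finger_gap"\].round(4)/round(s["finger_gap"],4)/' h.py; python3 - <<'E'
from h import *
report("down"); xy,a=POSE["bl"]; R=Rd(np.radians(a))
command_gripper(.022,50); report("grip")
move_l([*xy,.045],R,feed=.08); report("lift")
move_l([*xy,.18],R,feed=.2)
xy,a=POSE["hl"]
movep([*xy,.18],Rd(np.radians(a))); report("over"); look("wrist","bl_over"); look("scene","bl_over_s")
E
```

```text
down pos [0.4331 0.3153 0.0144] F [-0.3 -0.7  0. ] gap 0.05 t 10.19
grip pos [0.4335 0.3157 0.015 ] F [0.4 0.7 2.4] gap 0.0327 t 10.47
lift pos [0.4334 0.3151 0.0454] F [ 0.3  0.3 -1.8] gap 0.0332 t 11.01
over pos [ 0.6353 -0.0037  0.1799] F [ 0.4 -0.1 -2.7] gap 0.0327 t 13.25
```

View pics/bl_over.png

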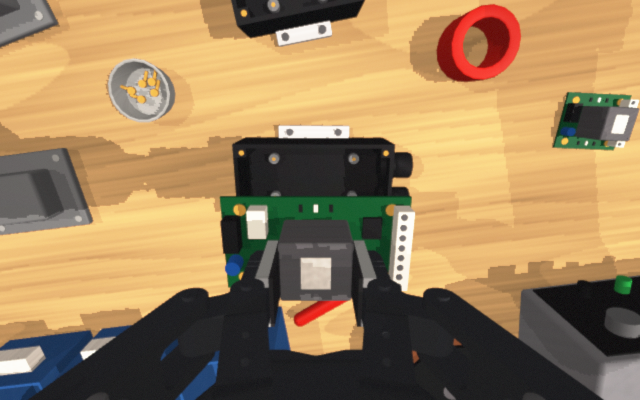

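```bash
cat >> h.py <<'E'
def inhand(fn,zlo,zhi,half=.035):
    """points in tool frame, x range of tool"""
    c=camera_params("wrist"); T=c["tool_from_camera"]; p,d,_=load(fn); q=pts(d,(c["K"],T[:3,3],T[:3,:3]))
    m=(q[...,0]>zlo)&(q[...,0]<zhi)&(abs(q[...,1])<.1)&(abs(q[...,2])<half)
    k,lab,stt,_=cv2.connectedComponentsWithStats(m.astype(np.uint8)); mm=lab==1+np.argmax(stt[1:,4])
    P=q[mm]; A=np.c_[P[:,1:],np.ones(len(P))]; co=np.linalg.lstsq(A,P[:,0],rcond=None)[0]
    print(fn,len(P),"medx",np.median(P[:,0]).round(4),"tilt y,z",co[:2].round(3),"rect(y,z)",rect(P[:,1:]),"mean",P.mean(0).round(4))
    return q
E
python3 - <<'E'
from h import *
report("now")
inhand("bl_over",-.022,-.013,.016)
inhand("bl_over",.008,.0165,.06)
E
```

```text
now pos [ 0.6354 -0.0036  0.1802] F [ 0.8 -1.  -1.9] gap 0.0328 t 13.35
bl_over 4257 medx -0.016 tilt y,z [ 0.012 -0.008] rect(y,z) (array([ 4.07135010e-04, -2.34603882e-06]), array([31.98825073, 30.86737823]), -89.97805500216782) mean [-0.016   0.0017  0.0001]
bl_over 7016 medx 0.0138 tilt y,z [ 0.019 -0.004] rect(y,z) (array([ 0.00037044, -0.00105372]), array([100.40324402,  54.62428665]), -89.99868689291179) mean [ 0.0135  0.0143 -0.0002]
```

```bash
cat >> h.py <<'E'
def place(xy,phi,zapp,zend,release,F=4):
    R=Rd(phi)
    move_l([*xy,zapp],R,feed=.15); sleep(.15); report("app")
    hit=move_l([*xy,zend],R,feed=.03,until_force=F); report("placed hit",hit)
    return hit
E
python3 - <<'E'
from h import *
xy,a=POSE["hl"]; R=Rd(np.radians(a))
move_l([*xy,.12],R,feed=.1); sleep(.2); report("a")
place(xy,np.radians(a),.040,.022,.05)
look("wrist","bl_in")
E
```

```text
a pos [ 0.6363 -0.0059  0.1208] F [ 0.4 -0.3 -2.1] gap 0.0328 t 14.3
app pos [ 0.6368 -0.0058  0.0414] F [-0.4 -0.5 -1.8] gap 0.0326 t 15.13
placed hit True pos [ 0.6358 -0.0062  0.027 ] F [-0.9  0.3  5.3] gap 0.0327 t 15.61
```

View pics/bl_in.png

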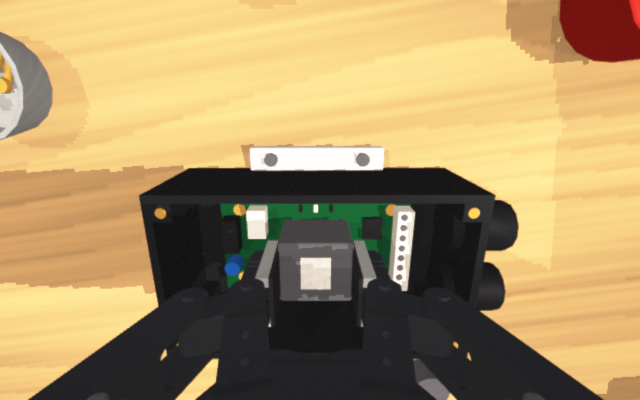

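The long board is inside its housing: the transformer is at pixel (315,260) and the terminals at (402,250), towards the glands. The contact height of 0.027 is what I expected. I'll release it and do the short board.

```bash
python3 - <<'E'
from h import *
xy,a=POSE["hl"]; R=Rd(np.radians(a))
command_gripper(.046); move_l([*xy,.13],R,feed=.15); report("clear")
xy,a=POSE["bs"]
pick(xy,np.radians(a),.0145,.028,.044,50)
xy,a=POSE["hs"]; R=Rd(np.radians(a))
movep([*xy,.18],R); move_l([*xy,.17],R,feed=.1); sleep(.2); report("over"); look("wrist","bs_over")
inhand("bs_over",-.022,-.013,.016)
inhand("bs_over",.008,.0165,.06)
E
```

```text
clear pos [ 0.6351 -0.0064  0.1291] F [ 0.4  0.2 -0.4] gap 0.0461 t 16.78
down hit False pos [0.6203 0.2762 0.0143] F [0.  0.2 0.4] gap 0.044 t 19.37
grip pos [0.6207 0.2765 0.0151] F [0.7 0.6 0.9] gap 0.0272 t 19.65
lift pos [0.6206 0.276  0.0451] F [ 0.9  0.5 -2.1] gap 0.0267 t 20.18
over pos [0.4566 0.0032 0.1702] F [-0.2  0.  -1.7] gap 0.0268 t 22.67
bs_over 3770 medx -0.0161 tilt y,z [ 0.007 -0.003] rect(y,z) (array([ 1.83933258e-04, -2.49204636e-05]), array([31.87577629, 30.59319878]), -89.81559646129608) mean [-0.0162  0.0017 -0.0008]
bs_over 3327 medx 0.0138 tilt y,z [ 0.045 -0.002] rect(y,z) (array([ 0.01523655, -0.00098491]), array([62.00630569, 24.34588623]), 89.73075103759766) mean [ 0.0136  0.0191 -0.0019]
```

View pics/bs_over.png

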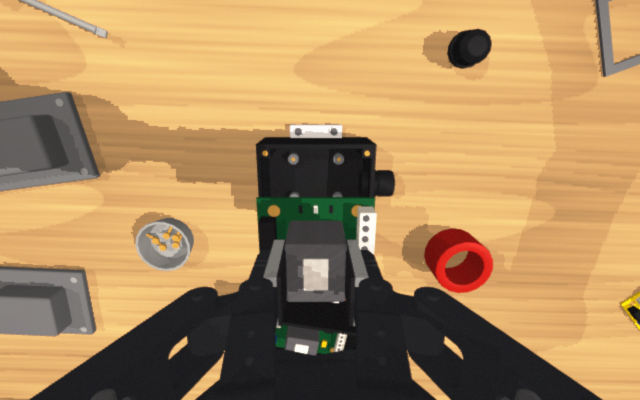

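```bash
python3 - <<'E'
from h import *
xy,a=POSE["hs"]; R=Rd(np.radians(a))
place(xy,np.radians(a),.040,.022,.05)
command_gripper(.040); report("open"); move_l([*xy,.13],R,feed=.15); report("clear")
movep([.54,-.01,.27],Rd(np.pi/2)); sleep(.2); look("wrist","both"); report()
E
python3 - <<'E'
from h import *
p,d,pose=load("both"); q=pts(d,pose); z=q[...,2]
for n,lo,hi in [("hl",.047,.057),("hs",.047,.057),("hl",.039,.0465),("hs",.039,.0465),("hl",.019,.028),("hs",.019,.028)]:
    c=POSE[n][0]; r=.09 if lo>.046 else (.02 if lo>.03 else .055)
    m=(z>lo)&(z<hi)&(np.hypot(q[...,0]-c[0],q[...,1]-c[1])<r)
    if hi<.03: m&=q[...,1]>c[1]+.015
    k,lab,stt,_=cv2.connectedComponentsWithStats(m.astype(np.uint8)); mm=lab==1+np.argmax(stt[1:,4])
    print(n,lo,mm.sum(),np.median(z[mm]).round(4),rect(q[mm][:,:2]))
E
```

```text
app pos [0.4569 0.0027 0.0408] F [-0.1 -0.2 -1.9] gap 0.0269 t 23.88
placed hit True pos [0.4563 0.0025 0.027 ] F [-0.9 -0.7  7.8] gap 0.0267 t 24.36
open pos [0.4556 0.0023 0.0264] F [ 0.1 -0.6 -0.9] gap 0.0401 t 24.64
clear pos [0.4555 0.0024 0.1293] F [-0.6  0.6 -0.5] gap 0.0401 t 25.48
pos [ 0.5389 -0.01    0.2687] F [0.6 0.4 0.3] gap 0.0401 t 26.43
hl 0.047 686 0.051 (array([ 0.61808612, -0.00356722]), array([140.13755798,  45.74105835]), 82.01685333251953)
hs 0.047 1441 0.0511 (array([0.45619727, 0.00274539]), array([100.44606781,  80.18457031]), -87.99039220809937)
hl 0.039 564 0.0431 (array([ 0.63499335, -0.0066843 ]), array([34.01071167, 29.92869949]), 82.10266876220703)
hs 0.039 706 0.0432 (array([0.45662537, 0.00161304]), array([29.85007477, 27.67422676]), 1.2464120388031006)
hl 0.019 205 0.0233 (array([0.64207434, 0.03779478]), array([44.90511703,  8.51202679]), -8.316009521484375)
hs 0.019 284 0.0232 (array([0.45556699, 0.02736743]), array([44.66627884,  7.24859285]), 1.9421169757843018)
```

View pics/both.png

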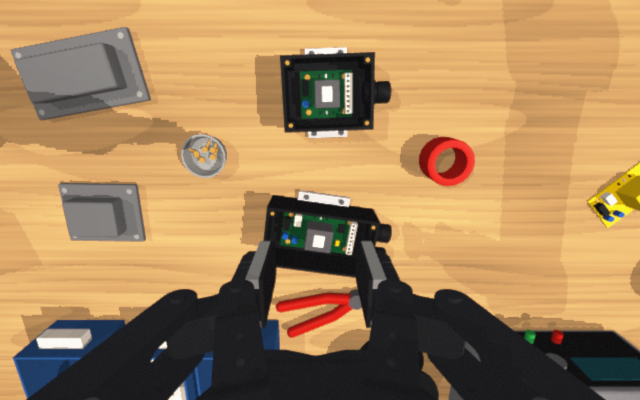

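```bash
cat > m.py <<'E'
from h import *
def meas(fn,c,lo,hi,r):
    p,d,pose=load(fn); q=pts(d,pose); z=q[...,2]
    m=(z>lo)&(z<hi)&(np.hypot(q[...,0]-c[0],q[...,1]-c[1])<r)
    k,lab,stt,_=cv2.connectedComponentsWithStats(m.astype(np.uint8)); mm=lab==1+np.argmax(stt[1:,4])
    print(fn,lo,mm.sum(),np.median(z[mm]).round(4),rect(q[mm][:,:2]))
E
python3 - <<'E'
from m import *
R=Rd(np.pi/2)
movep([.69,-.006,.22],R); sleep(.2); look("wrist","hl2")
movep([.65,-.3,.22],R); sleep(.2); look("wrist","ls2"); report()
meas("hl2",POSE["hl"][0],.047,.057,.09)
meas("ls2",POSE["ls"][0],.031,.041,.07); meas("ls2",POSE["ls"][0],.006,.017,.07)
meas("ls2",POSE["ll"][0],.031,.041,.09); meas("ls2",POSE["ll"][0],.006,.017,.09)
E
```

```text
pos [ 0.6506 -0.2982  0.2202] F [-0.3  0.7 -0.1] gap 0.0402 t 28.74
hl2 0.047 2164 0.0511 (array([ 0.63600574, -0.00633921]), array([140.31085205,  80.20222473]), 81.69783782958984)
ls2 0.031 2886 0.0351 (array([ 0.61001794, -0.30012714]), array([63.92729568, 48.07771301]), 89.00537872314453)
ls2 0.006 4026 0.0111 (array([ 0.61014423, -0.30012634]), array([102.15808868,  82.29006958]), 89.11512756347656)Traceback (most recent call last):
  File "<stdin>", line 7, in <module>
  File "m.py", line 5, in meas
    k,lab,stt,_=cv2.connectedComponentsWithStats(m.astype(np.uint8)); mm=lab==1+np.argmax(stt[1:,4])
                                                                                ~~~~~~~~~^^^^^^^^^^^
    return _wrapfunc(a, 'argmax', axis=axis, out=out, **kwds)
    return bound(*args, **kwds)
ValueError: attempt to get argmax of an empty sequence
```

View pics/hl2.png

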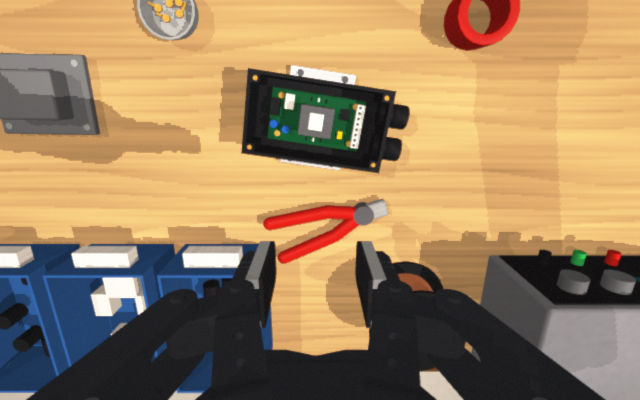

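```bash
python3 - <<'E'
from h import *
pick((.6100,-.3001),np.radians(-.95),.015,.048,.066,60)
xy,a=POSE["hs"]; R=Rd(np.radians(a-90))
movep([*xy,.19],R); move_l([*xy,.17],R,feed=.1); sleep(.2); report("over"); look("wrist","ls_over")
inhand("ls_over",-.022,-.013,.03)
inhand("ls_over",0,.009,.06)
E
```

```text
down hit False pos [ 0.61   -0.3001  0.0148] F [ 0.1  0.2 -0.5] gap 0.0659 t 31.68
grip pos [ 0.6106 -0.3002  0.0157] F [-0.5 -0.1  2.3] gap 0.047 t 31.98
lift pos [ 0.6101 -0.3003  0.0456] F [-0.3 -0.3 -1.5] gap 0.0464 t 32.51
over pos [0.4568 0.0027 0.1705] F [ 1.6  0.3 -2.6] gap 0.0466 t 35.17
ls_over 14029 medx -0.0193 tilt y,z [0.012 0.001] rect(y,z) (array([ 0.00021387, -0.00025859]), array([64.03000641, 59.5275116 ]), 0.40875497460365295) mean [-0.0191  0.0037 -0.0004]
ls_over 10082 medx 0.0046 tilt y,z [0.006 0.001] rect(y,z) (array([ 0.02421978, -0.00037931]), array([82.39186096, 53.43504333]), 89.81395721435547) mean [ 0.0047  0.0342 -0.0005]
```

View pics/ls_over.png

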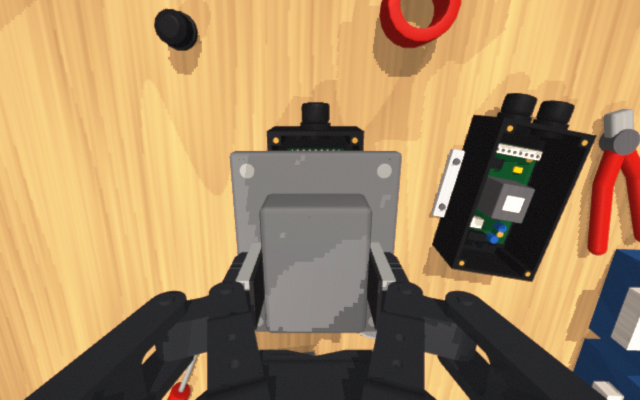

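```bash
python3 - <<'E'
from h import *
xy,a=POSE["hs"]; R=Rd(np.radians(a-90))
place(xy,np.radians(a-90),.080,.060,0)
look("scene","ls_s"); look("wrist","ls_in")
E
python3 -c "
import cv2; im=cv2.imread('pics/ls_s.png'); cv2.imwrite('pics/ls_sz.png',cv2.resize(im[130:330,200:440],None,fx=3,fy=3,interpolation=cv2.INTER_CUBIC))"
```

```text
app pos [0.4571 0.0028 0.081 ] F [ 0.   0.3 -0.6] gap 0.0465 t 36.12
placed hit True pos [0.456  0.0026 0.0637] F [-1.4 -0.1  6.5] gap 0.047 t 36.67
```

View pics/ls_sz.png

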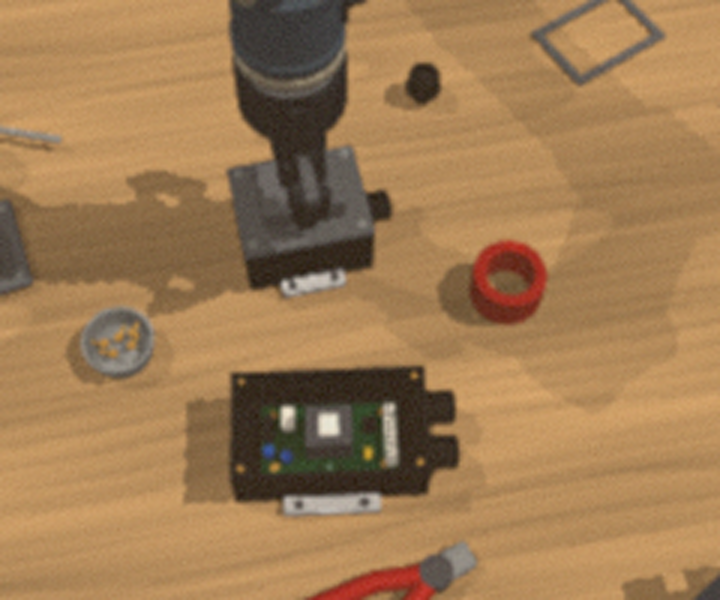

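View pics/ls_in.png

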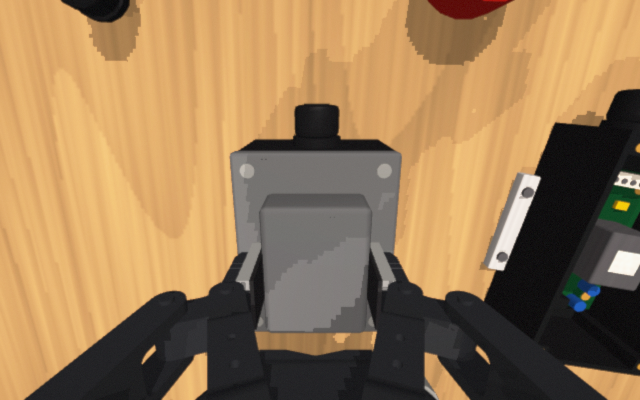

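The short lid sits flush. The wrist picture shows its flange (pixels 232–400) lined up on the rim, with contact at 0.0637 as predicted. I'll release it and take the long lid.

```bash
python3 - <<'E'
from h import *
xy,a=POSE["hs"]; R=Rd(np.radians(a-90))
command_gripper(.064); report("open"); move_l([*xy,.17],R,feed=.15)
pick((.4347,-.2906),np.radians(10),.015,.048,.066,60)
xy=(.6360,-.0063); R=Rd(np.radians(81.67-90))
movep([*xy,.19],R); move_l([*xy,.17],R,feed=.1); sleep(.2); report("over"); look("wrist","ll_over")
inhand("ll_over",-.022,-.015,.03)
inhand("ll_over",0,.009,.06)
E
```

```text
open pos [0.4553 0.0024 0.0631] F [ 0.4  0.3 -0.3] gap 0.0637 t 37.08
down hit False pos [ 0.4347 -0.2905  0.0148] F [-0.9  0.6 -1.1] gap 0.0656 t 40.57
grip pos [ 0.4351 -0.2908  0.0156] F [-1.2 -0.   4.2] gap 0.0465 t 40.87
lift pos [ 0.4347 -0.2909  0.0455] F [ 0.6  0.6 -1.2] gap 0.0466 t 41.39
over pos [ 0.6364 -0.0064  0.1706] F [-0.7 -0.3 -0.6] gap 0.0471 t 44.08
ll_over 21137 medx -0.0193 tilt y,z [0.002 0.001] rect(y,z) (array([ 3.71518707e-03, -5.95550537e-05]), array([96.26780701, 59.76716232]), 0.22735045850276947) mean [-0.0192  0.01   -0.0002]
ll_over 12741 medx 0.0046 tilt y,z [0.    0.001] rect(y,z) (array([ 0.03420607, -0.00019426]), array([82.602005  , 72.82554626]), 89.9784164428711) mean [ 0.0046  0.0482 -0.0002]
```

View pics/ll_over.png

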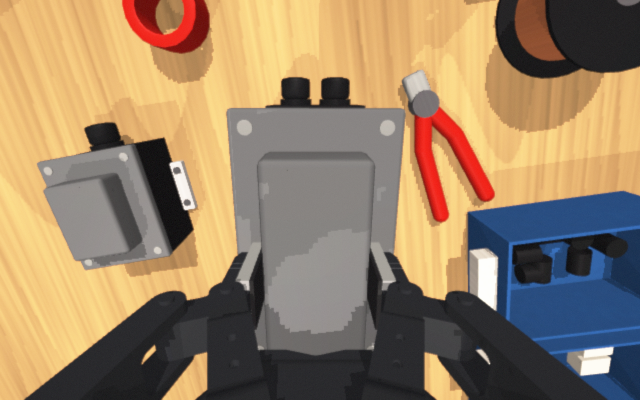

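```bash
python3 - <<'E'
from h import *
xy=(.6360,-.0063); ph=np.radians(81.67-90)
place(xy,ph,.080,.060,0)
look("wrist","ll_in")
E
```

```text
app pos [ 0.637  -0.0061  0.0814] F [-0.3 -0.4 -1. ] gap 0.0468 t 45.02
placed hit True pos [ 0.6358 -0.0064  0.0637] F [-1.4 -0.   3.2] gap 0.0465 t 45.58
```

View pics/ll_in.png

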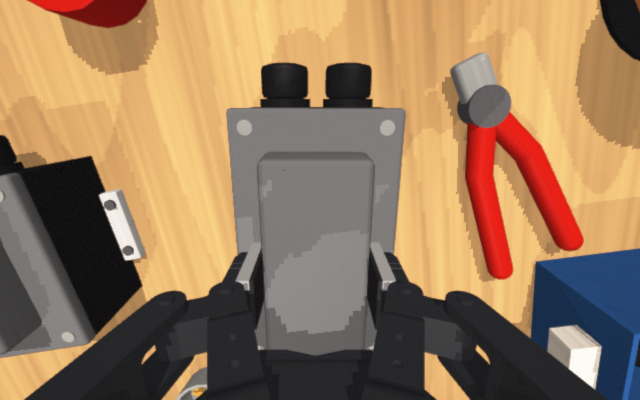

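Contact came at 0.0637 again, so the bead has dropped inside the walls. I'll release, retreat and measure both lids.

```bash
python3 - <<'E'
from m import *
xy=(.6360,-.0063); R=Rd(np.radians(81.67-90))
command_gripper(.064); report("open"); move_l([*xy,.17],R,feed=.15)
R=Rd(np.pi/2)
movep([.62,-.004,.28],R); sleep(.3); look("wrist","fin"); report()
for c,r in [(POSE["hl"][0],.09),(POSE["hs"][0],.07)]:
    meas("fin",c,.079,.089,r); meas("fin",c,.055,.064,r)
p,d,pose=load("fin"); q=pts(d,pose)
for c,hd in [(POSE["hl"][0],(.02,.045)),(POSE["hs"][0],(.02,.028))]:
    m=(q[...,2]>.078)&(q[...,2]<.09)&(np.hypot(q[...,0]-c[0],q[...,1]-c[1])<.06)
    P=q[m]; print("tilt",np.linalg.lstsq(np.c_[P[:,:2],np.ones(len(P))],P[:,2],rcond=None)[0][:2].round(4))
look("scene","fin_s")
E
```

```text
open pos [ 0.6348 -0.0067  0.0626] F [-0.4  0.7 -0.1] gap 0.064 t 45.94
pos [ 0.62   -0.004   0.2799] F [ 0.5  0.2 -0.5] gap 0.0639 t 48.58
fin 0.079 3808 0.083 (array([ 0.63526581, -0.00617405]), array([104.10677338,  48.3845787 ]), 81.61015319824219)
fin 0.055 3912 0.0591 (array([ 0.63534668, -0.00622389]), array([142.10403442,  82.30264282]), 81.65574645996094)
fin 0.079 2025 0.083 (array([0.46688931, 0.00268743]), array([63.7326355 , 26.70531654]), -89.00312048196793)
fin 0.055 2973 0.0591 (array([0.471755  , 0.00310485]), array([102.29730225,  50.45620728]), -88.29252862930298)
tilt [ 0.008  -0.0004]
tilt [-0.038  0.001]
```

View pics/fin.png

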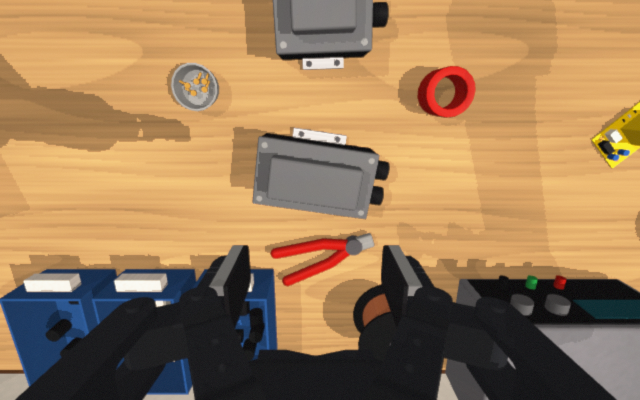

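View pics/fin_s.png

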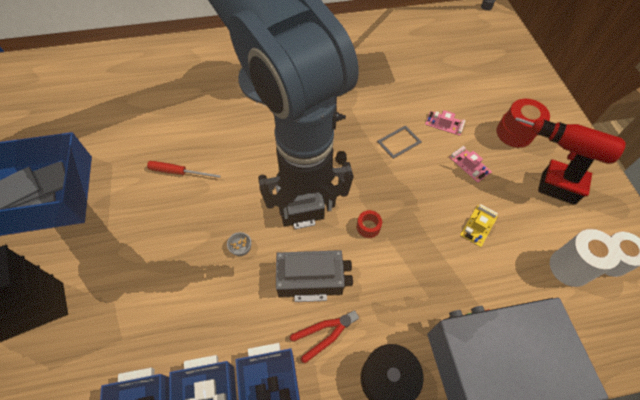

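The long lid is level and within 1 mm. The short lid is cut off by the picture edge, so I'll take one more view of it.

```bash
python3 - <<'E'
from m import *
movep([.50,.0,.28],Rd(np.pi/2)); sleep(.3); look("wrist","fin2"); report()
c=POSE["hs"][0]
meas("fin2",c,.079,.089,.07); meas("fin2",c,.055,.064,.07)
p,d,pose=load("fin2"); q=pts(d,pose); z=q[...,2]
for lo,hi,rx,ry in [(.078,.09,.02,.028),(.054,.065,.041,.051)]:
    m=(z>lo)&(z<hi)&(abs(q[...,0]-c[0])<rx)&(abs(q[...,1]-c[1])<ry)
    P=q[m]; print("tilt",np.linalg.lstsq(np.c_[P[:,:2],np.ones(len(P))],P[:,2],rcond=None)[0][:2].round(4))
E
```

```text
pos [5.005e-01 2.000e-04 2.799e-01] F [ 0.4 -0.7  0.5] gap 0.0641 t 49.52
fin2 0.079 2740 0.083 (array([0.45565613, 0.00261381]), array([63.97673416, 48.03764725]), -87.9627058506012)
fin2 0.055 3825 0.0591 (array([0.45568152, 0.00267844]), array([102.34024048,  82.1466217 ]), -87.8463397026062)
tilt [0.001  0.0022]
tilt [0.     0.0013]
```

View pics/fin2.png

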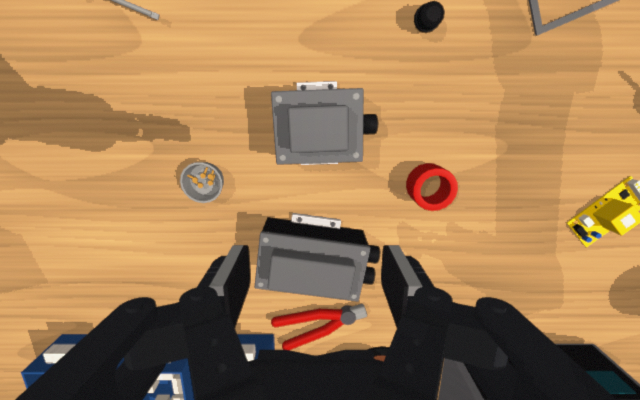

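Both lids are level and centred within 1 mm, and the tape roll and screw cup haven't moved. Handing in.

```bash
python3 -c "
from rig import *
finish_job()"
```

```text
the job is handed in; nothing more can be done
```

Both controllers are boxed up and the job was handed in at about 50 s of the 106 s allowed. I laid both boards on the bosses with their terminals towards the glands, then put each lid on its own housing.

**Boards:** Before any lid went on, the wrist depth camera showed both boards about 1 mm off centre and less than 1° off in angle. Their tops were at the expected height.

**Lids:** After release, both lids were within 1 mm of centre and level, with flange tops at 0.059 m against 0.060 m expected. The depth camera reads the bench itself about 0.8 mm low, which accounts for the difference. One early reading suggested the short lid was tilted by 0.038, but it was cut off by the picture edge. A full view gave about 0.002.

**Bystanders:** The tape roll and the screw cup look unmoved in the last pictures. I judged that by eye rather than measuring it.

**Disagreement with the data sheet:** The fingertips are about level with the TCP at 31 mm opening, not 25 mm ahead of it. The depth images and a touch on the bench agreed on this, so I used the measured value for every grasp.

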